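# Snap the box lid shut all the way round

### The arm

A 6-joint arm with a two-finger parallel gripper is mounted at the origin on a cart in front of the work surface, level with it; the furniture and walls round the work are solid. World frame = base frame: x ahead of the robot, y to its left, z up, the work surface at z = 0. Lengths are in mm, angles in rad, forces in N, time in s.
With the tool pointing down it reaches from about 275 to 1000 mm from the base axis. Payload 8.4 kg.
Tool frame: the origin (TCP) lies at the very end of the fingers, on their centre line; the grasp point (between the pads) lies 19 mm behind it (r.tcp_to_grasp is the distance from the TCP to the grasp point, in mm); z points along the fingers, y is the line along which they close (so a half turn about z gives the same grasp; the last joint's range is limited). The gripper opens to 85 mm and grips with 20 to 120 N. Pads are 22 mm wide; open, the fingers measure 114 mm over their backs; the gripper's body (76 mm by 85 mm) begins 54 mm behind the grasp point. The pads swing forward as they close: fully open they stand 13 mm farther back than shut.
Start: joints at [-1.342, 0.353, 1.633, -0, 1.155, -0.002], TCP at [142.971, -608.43, 231.281] pointing down, gripper open.
Joint ranges: [-2.63, 2.63], [-0.92, 2.1], [0.06, 2.66], [-1.3, 4.44], [0, 2.69], [-3.02, 3.02]. Speed limits (rad/s): [2.22, 2.22, 2.79, 3.14, 3.14, 3.14].

### API

Orientations are given as [roll, pitch, yaw] about the fixed x, y, z axes, in that order (R = Rz(yaw) Ry(pitch) Rx(roll)).
In Python, from rig import r gives the robot as it stands. The module is installed in compiled form; this text tells all that it offers.
- The arm moves only by the tool play_rows, never from a script. Its argument "rows" is a list of rows, each an object with "dp": the shift along the tool's x, y, z in units of 40 mm (1.0 is 40 mm), a list of three; "turn": the turn, a rotation vector about the tool's x, y, z in units of 6 degrees (1.0 is 6 degrees), a list of three; "fingers": the closure, from 0 (fully open) to 1 (shut). In form: [{"dp": [tx, ty, tz], "turn": [wx, wy, wz], "fingers": fingers}, ...]. A call has 1 to 5 rows; each row shifts and turns the commanded pose from where the row before left it, along the tool's axes as they then stand; what a row does not reach is not made up. A row lasts 1/12 s, in which the tool goes at most 41.7 mm and 7.16 degrees, less where a joint would pass 70% of its speed; a pose out of reach is approached as far as the arm can. A call is refused whole if a number of a shift passes 1 or a number of a turn 1, either way. A call with a gripper value outside its range is refused whole. The fingers move at their own pace and stop on an object; "force" is the grip in N (left out, the last holds). Time passes only in rows, so rows that do not move let the fingers close. It gives the time, the measured TCP pose, the force, the opening and the grip force at its end, in the units of the state.
- r.sense(): the state, without advancing time (a new reading comes with each control period).
- r.grab_frame(name): name is "scene" or "side" or "wrist"; returns a dict with "pixels" (480x640x3 uint8, red, green, blue), "fx", "fy", "cx", "cy" (pixels), "pose" (4x4, takes a point from camera to world coordinates). Camera axes: x right, y down, z forward; pixel columns grow to the right and rows downward; lengths in mm; the calibration is good to about 2 mm. A picture is of the moment at which its call begins. There is no depth.
- r.sign_off(): hands the job in; it is judged then, once.
The state is a dict: "clock": time; "qpos": joint angles; "qvel": joint speeds; "joint_efforts": joint torques, N m; "eef_pos": TCP position; "tcp_rot": TCP orientation; "contact_force": force on the tool from outside, world axes, zero at the start; "wrist_torque": the same for the moment, N m; "opening": opening from 0.0 (shut) to 1.0 (fully open); "grasp_force": force on a finger pad.
Only numpy, scipy, OpenCV 4.12 (cv2) and the standard library are available. Lean on these libraries where they do the work, as an engineer would, in place of code of your own. Each camera call takes 0.05 s, during which the arm holds its last target. There are 200 camera calls.

### The job

The lid of the square wall box is not shut all round: with the fingertips, press down every rim section that still stands up, until all four have clicked shut and lie level. Only press: do not lift the box or push it away from its place, and leave the cable gland, the tape roll and the battery standing where they are beside it.

Things in the scene. Friction and masses are not known exactly. Their poses are not given: they have to be found in the camera images.
- box: square wall box, loose, 0.8-1.3 kg: grey base 140x140x46 mm, white lid. Origin: centre of its underside, z up, x towards its 18 mm long round spout. The lid's middle (70 mm square) and corners are fixed, tops at 52 mm. Amid each side is a springy white rim section (64 long, 36 deep) hinged 35 mm from the box centre, 50 mm up: open, it slopes up outward; shut, it is level, top at 54 mm
- rim_far (a joint): rim section on the box's +x side (over the spout): hinge angle, 0 shut and level, 0.35 fully up (outer edge 12 mm high). Over-centre: above about 0.17 rad it springs up, below it snaps shut and stays; some may start shut. Pressing the pad down takes about 10 N at first, then less; it bears over 30 N against its stop
- pad_far (a point): middle of the top of the orange ribbed press pad (40 mm along the rim x 12 mm) on rim_far; moves with it. Shut: 61 mm from the box centre towards its +x side (over the spout) and 57 mm above the worktop; fully up: 57 mm from the centre and 66 mm above the worktop
- rim_left (a joint): rim section on the box's +y side: hinge angle, 0 shut and level, 0.35 fully up (outer edge 12 mm high). Over-centre: above about 0.17 rad it springs up, below it snaps shut and stays; some may start shut. Pressing the pad down takes about 10 N at first, then less; it bears over 30 N against its stop
- pad_left (a point): middle of the top of the orange ribbed press pad (40 mm along the rim x 12 mm) on rim_left; moves with it. Shut: 61 mm from the box centre towards its +y side and 57 mm above the worktop; fully up: 57 mm from the centre and 66 mm above the worktop
- rim_near (a joint): rim section on the box's -x side: hinge angle, 0 shut and level, 0.35 fully up (outer edge 12 mm high). Over-centre: above about 0.17 rad it springs up, below it snaps shut and stays; some may start shut. Pressing the pad down takes about 10 N at first, then less; it bears over 30 N against its stop
- pad_near (a point): middle of the top of the orange ribbed press pad (40 mm along the rim x 12 mm) on rim_near; moves with it. Shut: 61 mm from the box centre towards its -x side and 57 mm above the worktop; fully up: 57 mm from the centre and 66 mm above the worktop
- rim_right (a joint): rim section on the box's -y side: hinge angle, 0 shut and level, 0.35 fully up (outer edge 12 mm high). Over-centre: above about 0.17 rad it springs up, below it snaps shut and stays; some may start shut. Pressing the pad down takes about 10 N at first, then less; it bears over 30 N against its stop
- pad_right (a point): middle of the top of the orange ribbed press pad (40 mm along the rim x 12 mm) on rim_right; moves with it. Shut: 61 mm from the box centre towards its -y side and 57 mm above the worktop; fully up: 57 mm from the centre and 66 mm above the worktop
- gland: black plastic cable gland standing upright on its nut beside the box, 23 mm across, 39 mm high; origin at the centre of its underside; leave alone
- tape_black: roll of black tape lying flat beside the box, 58 mm across, 19 mm high; origin at the centre of its underside; leave alone
- cell_aa: small blue and white battery cell standing upright beside the box, 15 mm across, 50 mm high; origin at the centre of its underside; leave alone
There are look-alikes about, which are no part of the job. There is more than one size of the box; the one meant has the size given above.

How it is judged (in metres and radians):
At the end, for the whole second after the job is handed in: all four rim sections are shut (each within 0.05 rad of level); the box lies flat and at rest within 30 mm of where it was; cable gland, tape roll and battery are within 20 mm of where they were (value of joint each of rim_far, rim_left, rim_near, rim_right below 0.05 rad and distance of box from where it was at the start of the episode below 0.03 m and angle between box's own z axis and vertical below 0.05 rad and linear speed of box below 0.01 m/s and distance of each of gland, tape_black, cell_aa from where it was at the start of the episode below 0.02 m); the robot touches nothing.
It fails at once if the arm or the body of the gripper, not the fingers, presses on the box (contact force between the arm and box above 5 N).
It fails at once if the box is lifted or tipped up (height (world z) of box above 0.012 m or angle between box's own z axis and vertical above 0.15 rad).
It fails at once if the box is pushed more than 50 mm from its place (distance of box from where it was at the start of the episode above 0.05 m).
It fails at once if the cable gland, the tape roll or the battery is moved over 20 mm, lifted or tipped over (distance of any of gland, tape_black, cell_aa from where it was at the start of the episode above 0.02 m or angle between any of gland, tape_black, cell_aa's own z axis and vertical above 0.35 rad).
It also fails if it takes over 43 s, if anything falls off the work surface, if the arm or the gripper's body presses on something with over 40 N, if the wrist force passes 120 N, or if a joint passes its speed limit or range.

## Working session

There is one attempt and no reset: what is moved stays moved. The work goes in short steps, Python scripts to look and compute and a tool call to move; the robot and the scene stay as the last step left them, time stands still between calls to the robot, and variables do not carry over. Pictures are saved under pics/ and viewed, at most 10 in all, crops included, and the job is handed in when it is done.

Besides the shell and the picture viewer there is one more tool, called after "Emit:" as name(argument=value, ...), one argument or row to a line, values as JSON. play_rows: Moves the arm, as the interface text tells. Its arguments: {"type":"object","properties":{"rows":{"type":"array"},"force":{"type":"number"}},"required":["rows"]}

```bash
mkdir -p pics; python3 - <<'E'
from rig import r
import cv2,pickle
d={}
for n in("scene","side","wrist"):
    f=r.grab_frame(n);d[n]=f;cv2.imwrite(f"pics/{n}0.png",f["pixels"][:,:,::-1])
    print(n,f["fx"],f["cx"],f["cy"],f["pose"].round(3).tolist())
pickle.dump(d,open("f0.pkl","wb"));print(r.sense())
E
```

```text
scene 614.9350153225874 332.07526412474243 243.0178390924009 [[-0.63, -0.348, 0.694, -281.802], [-0.777, 0.293, -0.558, 681.905], [-0.009, -0.891, -0.455, 589.265], [0.0, 0.0, 0.0, 1.0]]
side 612.6729567607771 314.7009706618787 246.11350338949765 [[0.92, -0.236, 0.312, 242.172], [-0.391, -0.515, 0.763, -610.294], [-0.019, -0.824, -0.566, 553.054], [0.0, 0.0, 0.0, 1.0]]
wrist 396.60456597190563 322.10628819717937 248.10260307197782 [[0.229, -0.927, -0.297, 218.904], [-0.973, -0.218, -0.069, -590.582], [-0.0, 0.305, -0.952, 373.675], [0.0, 0.0, 0.0, 1.0]]
{'clock': 0.15, 'qpos': array([-1.34241636e+00,  3.53504015e-01,  1.63394590e+00,  1.24775114e-05,
        1.15518310e+00, -2.42943634e-03]), 'qvel': array([ 0.00090923, -0.00226311, -0.00181872,  0.00023761, -0.00019342,
        0.00177408]), 'joint_efforts': array([-7.76009583e-04, -6.05638146e+01, -3.42340636e+01, -2.98343332e-05,
        6.21761283e-03, -6.59149961e-06]), 'eef_pos': array([ 142.88534618, -608.08933542,  230.73224029]), 'tcp_rot': array([-3.14055233e+00, -1.39374806e-05,  2.30804354e-01]), 'contact_force': array([0.19066436, 0.43790575, 0.32922424]), 'wrist_torque': array([ 0.0323177 , -0.03653634, -0.05857683]), 'grasp_force': 0.0, 'opening': 1.0048792027072115}
```

View pics/scene0.png

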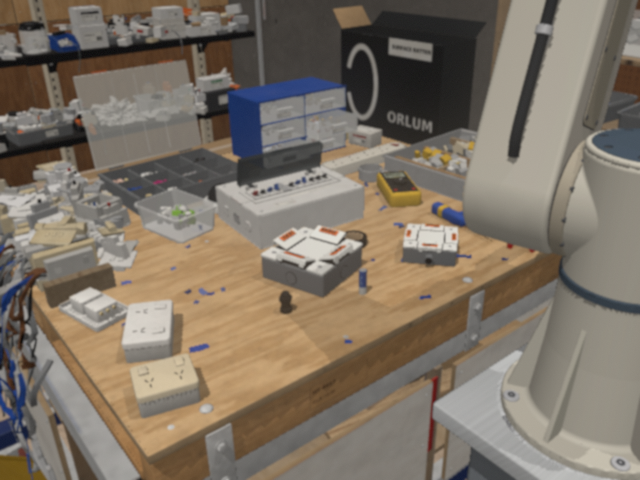

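View pics/side0.png

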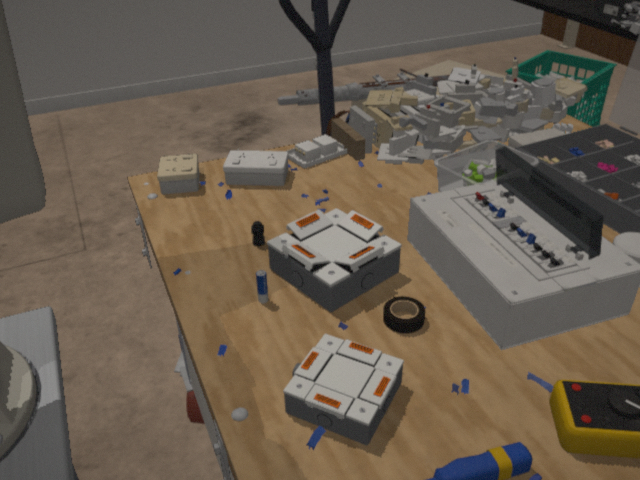

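Candidates: the box at side (334,258)/scene (312,258), and the one at side (345,385)/scene (431,243). The first looks larger and has the gland, tape and battery beside it. I'll check by measuring it and in one enlarged crop.

```bash
cat > h.py <<'E'
import numpy as np,cv2
def ray(f,u,v):
    P=f["pose"];d=P[:3,:3]@np.array([(u-f["cx"])/f["fx"],(v-f["cy"])/f["fy"],1]);return P[:3,3],d/np.linalg.norm(d)
def onz(f,u,v,z):
    o,d=ray(f,u,v);return o+d*(z-o[2])/d[2]
def proj(f,p):
    P=f["pose"];q=P[:3,:3].T@(np.array(p)-P[:3,3]);return np.array([f["cx"]+f["fx"]*q[0]/q[2],f["cy"]+f["fy"]*q[1]/q[2]])
def tri(f,a,g,b):
    o,d=ray(f,*a);p,e=ray(g,*b);A=np.stack([d,-e],1);s=np.linalg.lstsq(A,p-o,rcond=None)[0]
    x,y=o+d*s[0],p+e*s[1];return (x+y)/2,np.linalg.norm(x-y)
def orange(f,amin=25):
    h=cv2.cvtColor(f["pixels"],cv2.COLOR_RGB2HSV);m=cv2.inRange(h,(3,150,120),(14,255,255))
    n,l,s,c=cv2.connectedComponentsWithStats(m);return [c[i] for i in range(1,n) if s[i,4]>=amin]
E
python3 - <<'E'
from h import *;import pickle
d=pickle.load(open("f0.pkl","rb"));S,D=d["scene"],d["side"]
so,do=orange(S,12),orange(D)
print([x.round().tolist() for x in so])
for b in do:
    L=[(tri(S,a,D,b),a) for a in so]
    print(b.round(1),onz(D,*b,57)[:2].round(),onz(D,*b,66)[:2].round(),[(t[0].round(1).tolist(),round(t[1],1),a.round().tolist()) for t,a in L if t[1]<6 and 40<t[0][2]<85])
a=cv2.resize(D["pixels"][190:310,250:440],None,fx=4,fy=4,interpolation=2)
b=cv2.resize(S["pixels"][215:320,245:470],None,fx=3.38,fy=3.38,interpolation=2)
cv2.imwrite("pics/c1.png",a[:,:,::-1]);cv2.imwrite("pics/c2.png",b[:,:,::-1])
E
```

```text
[[187.0, 11.0], [235.0, 86.0], [77.0, 121.0], [330.0, 231.0], [287.0, 236.0]]
[308.4 220. ] [535. 127.] [530. 114.] []
[362.1 221.2] [608.  90.] [601.  77.] [([603.6, 82.3, 62.5], np.float64(0.1), [287.0, 236.0])]
[302.7 251.3] [496.  54.] [491.  42.] []
[361.4 252.5] [570.  17.] [564.   5.] [([564.7, 7.9, 63.2], np.float64(1.5), [330.0, 231.0])]
[361.2 348.2] [ 484. -154.] [ 479. -163.] []
[309.4 360.4] [ 422. -148.] [ 419. -156.] []
[381.3 386.5] [ 477. -215.] [ 473. -223.] []
[327.  400.8] [ 416. -210.] [ 413. -217.] []
```

View pics/c1.png

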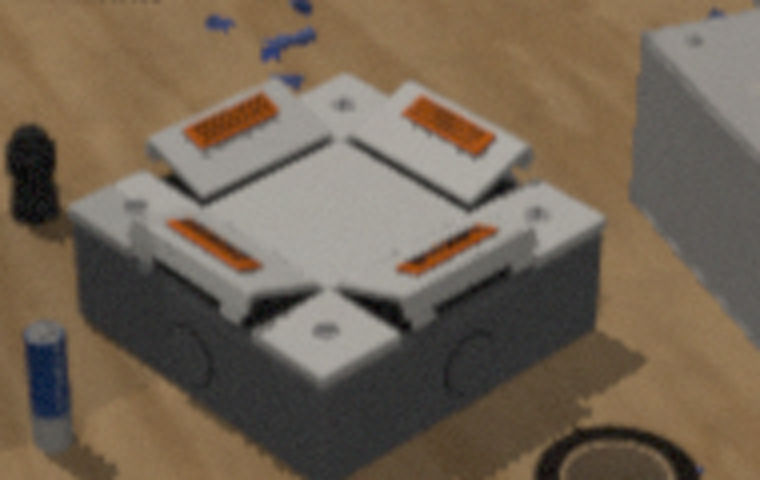

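View pics/c2.png

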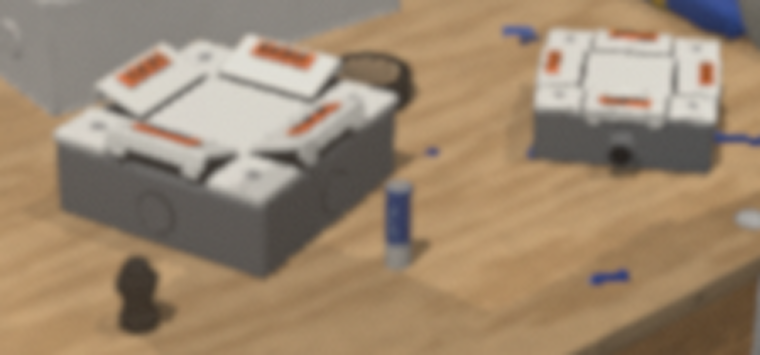

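Both crops agree. The box at side (334,258) has opposing pads about 114 mm apart, which fits 140 mm; the other's are about 85 mm apart. The gland (258,233), battery (262,285) and tape (404,314) also stand beside it. All four of its rims slope up and must be pressed. The pads lie at about (564,6), (602,78), (530,114) and (491,42) mm, and the box yaw is about 0.305. I'll approach with the fingers shut.

Emit:
play_rows(
  rows=[
    {"dp": [0.55, -0.5, 0], "turn": [0, 0, 0], "fingers": 1},
    {"dp": [0.55, -0.5, 0], "turn": [0, 0, 0], "fingers": 1},
    {"dp": [0.55, -0.5, 0], "turn": [0, 0, 0], "fingers": 1},
    {"dp": [0.55, -0.5, 0], "turn": [0, 0, 0], "fingers": 1},
    {"dp": [0.55, -0.5, 0], "turn": [0, 0, 0], "fingers": 1},
  ],
)

```text
clock: 0.57
eef_pos: [227.6, -484.6, 231.0]
tcp_rot: [-3.141, 0.0, 0.23]
contact_force: [0.2, -0.2, 0.8]
opening: 0.299
grasp_force: 0.0
```

Emit:
play_rows(
  rows=[
    {"dp": [0.55, -0.5, 0], "turn": [0, 0, 0], "fingers": 1},
    {"dp": [0.55, -0.5, 0], "turn": [0, 0, 0], "fingers": 1},
    {"dp": [0.55, -0.5, 0], "turn": [0, 0, 0], "fingers": 1},
    {"dp": [0.55, -0.5, 0], "turn": [0, 0, 0], "fingers": 1},
    {"dp": [0.55, -0.5, 0], "turn": [0, 0, 0], "fingers": 1},
  ],
)

```text
clock: 0.98
eef_pos: [311.9, -362.0, 231.2]
tcp_rot: [-3.141, 0.0, 0.231]
contact_force: [-0.2, -1.0, 0.5]
opening: 0.002
grasp_force: 0.0
```

Emit:
play_rows(
  rows=[
    {"dp": [0.55, -0.5, 0], "turn": [0, 0, 0], "fingers": 1},
    {"dp": [0.55, -0.5, 0], "turn": [0, 0, 0], "fingers": 1},
    {"dp": [0.55, -0.5, 0], "turn": [0, 0, 0], "fingers": 1},
    {"dp": [0.55, -0.5, 0], "turn": [0, 0, 0], "fingers": 1},
    {"dp": [0.55, -0.5, 0], "turn": [0, 0, 0], "fingers": 1},
  ],
)

```text
clock: 1.4
eef_pos: [396.1, -239.5, 231.3]
tcp_rot: [-3.142, 0.0, 0.231]
contact_force: [0.3, -0.4, 0.2]
opening: 0.004
grasp_force: 0.0
```

Emit:
play_rows(
  rows=[
    {"dp": [0.55, -0.5, 0], "turn": [0, 0, 0], "fingers": 1},
    {"dp": [0.55, -0.5, 0], "turn": [0, 0, 0], "fingers": 1},
    {"dp": [0.55, -0.5, 0], "turn": [0, 0, 0], "fingers": 1},
    {"dp": [0.55, -0.5, 0], "turn": [0, 0, 0], "fingers": 1},
    {"dp": [0.55, -0.5, 0], "turn": [0, 0, 0], "fingers": 1},
  ],
)

```text
clock: 1.82
eef_pos: [480.3, -117.0, 231.2]
tcp_rot: [-3.142, 0.0, 0.231]
contact_force: [0.3, 0.5, -0.4]
opening: 0.0
grasp_force: 0.0
```

Emit:
play_rows(
  rows=[
    {"dp": [0.55, -0.5, 0], "turn": [0, 0, 0], "fingers": 1},
    {"dp": [0.55, -0.5, 0], "turn": [0, 0, 0], "fingers": 1},
    {"dp": [0.55, -0.5, 0], "turn": [0, 0, 0], "fingers": 1},
    {"dp": [0.55, -0.5, 0], "turn": [0, 0, 0], "fingers": 1},
    {"dp": [0.55, -0.5, 0], "turn": [0, 0, 0.7], "fingers": 1},
  ],
)

```text
clock: 2.23
eef_pos: [564.5, 5.6, 231.1]
tcp_rot: [3.142, 0.0, 0.159]
contact_force: [0.5, 0.2, -0.0]
opening: 0.002
grasp_force: 0.0
```

```bash
python3 - <<'E'
from rig import r;from h import *
f=r.grab_frame("wrist");cv2.imwrite("pics/w1.png",f["pixels"][:,:,::-1])
for c in orange(f,60): print(c.round(),onz(f,*c,66)[:2].round(1),onz(f,*c,57)[:2].round(1))
s=r.sense();print(s["eef_pos"],s["tcp_rot"])
E
```

```text
[231. 160.] [603.2  81.2] [602.1  83.1]
[318. 220.] [567.1   9.1] [564.9   8.8]
[178. 241.] [531.6 118.1] [528.3 121.1]
[262. 296.] [494.3  45.7] [490.   46.6]
[462. 315.] [ 503.3 -127.2] [ 499.3 -131.4]
[525. 329.] [ 498.5 -184.6] [ 494.3 -190.5]
[436. 367.] [ 449.2 -118. ] [ 443.6 -121.9]
[500. 386.] [ 438.6 -180.2] [ 432.6 -186. ]
[567.54198275   9.12373761 231.3235283 ] [-3.13967438e+00 -2.79539844e-03  1.49940913e-01]
```

View pics/w1.png

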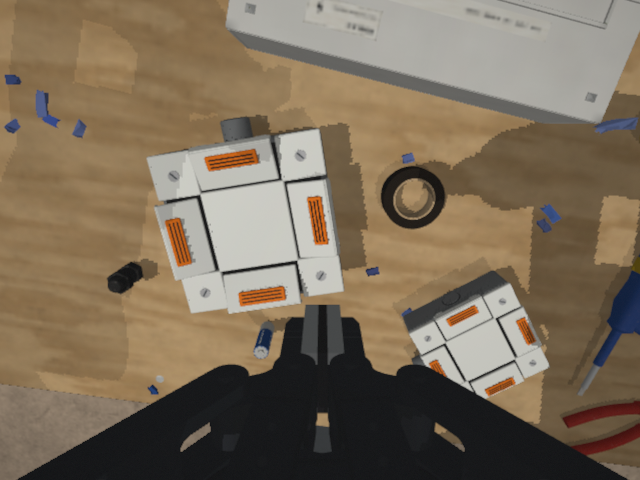

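The wrist view shows the spout at (235,128), so box +x points at that pad, and all four orange pads are up. The box centre is about (548,61) and the yaw 0.314. I'll square up over the right-hand pad and descend.

Emit:
play_rows(
  rows=[
    {"dp": [0, 0.1, 0.7], "turn": [0, 0, -0.8], "fingers": 1},
    {"dp": [0, 0, 0.8], "turn": [0, 0, -0.8], "fingers": 1},
    {"dp": [0, 0, 0.8], "turn": [0, 0, 0], "fingers": 1},
    {"dp": [0, 0, 0.8], "turn": [0, 0, 0], "fingers": 1},
    {"dp": [0, 0, 0.8], "turn": [0, 0, 0], "fingers": 1},
  ],
)

```text
clock: 2.7
eef_pos: [564.4, 0.1, 73.9]
tcp_rot: [3.142, -0.0, 0.325]
contact_force: [-0.8, -0.0, -0.4]
opening: 0.0
grasp_force: 0.0
```

Emit:
play_rows(
  rows=[
    {"dp": [0, 0, 0.1], "turn": [0, 0, 0], "fingers": 1},
    {"dp": [0, 0, 0.1], "turn": [0, 0, 0], "fingers": 1},
    {"dp": [0, 0, 0], "turn": [0, 0, 0], "fingers": 1},
  ],
)

```text
clock: 2.95
eef_pos: [563.4, -0.1, 67.3]
tcp_rot: [-3.141, 0.003, 0.325]
contact_force: [-2.6, 1.3, 6.0]
opening: 0.0
grasp_force: 2.5
```

Emit:
play_rows(
  rows=[
    {"dp": [0, 0, 0.06], "turn": [0, 0, 0], "fingers": 1},
    {"dp": [0, 0, 0.06], "turn": [0, 0, 0], "fingers": 1},
    {"dp": [0, 0, 0.06], "turn": [0, 0, 0], "fingers": 1},
    {"dp": [0, 0, 0], "turn": [0, 0, 0], "fingers": 1},
  ],
)

```text
clock: 3.28
eef_pos: [565.1, -0.0, 61.2]
tcp_rot: [3.141, -0.001, 0.325]
contact_force: [-0.4, -0.8, -0.1]
opening: 0.002
grasp_force: 0.0
```

Emit:
play_rows(
  rows=[
    {"dp": [0, 0, 0.06], "turn": [0, 0, 0], "fingers": 1},
    {"dp": [0, 0, 0.06], "turn": [0, 0, 0], "fingers": 1},
    {"dp": [0, 0, 0], "turn": [0, 0, 0], "fingers": 1},
  ],
)

```text
clock: 3.53
eef_pos: [565.3, 0.2, 56.5]
tcp_rot: [3.141, -0.001, 0.325]
contact_force: [-2.5, -0.9, 13.4]
opening: -0.0
grasp_force: 6.4
```

Emit:
play_rows(
  rows=[
    {"dp": [0, 0, -0.9], "turn": [0, 0, 0], "fingers": 1},
    {"dp": [0.54, -0.52, 0], "turn": [0, 0, 0], "fingers": 1},
    {"dp": [0.54, -0.52, 0], "turn": [0, 0, 0], "fingers": 1},
    {"dp": [0.54, -0.52, 0], "turn": [0, 0, 0], "fingers": 1},
    {"dp": [0, 0, 0.5], "turn": [0, 0, 0], "fingers": 1},
  ],
)

```text
clock: 3.95
eef_pos: [611.7, 84.4, 75.1]
tcp_rot: [3.141, -0.01, 0.327]
contact_force: [0.6, 0.1, 0.3]
opening: -0.001
grasp_force: 0.0
```

Emit:
play_rows(
  rows=[
    {"dp": [0, 0, 0.07], "turn": [0, 0, 0], "fingers": 1},
    {"dp": [0, 0, 0.07], "turn": [0, 0, 0], "fingers": 1},
    {"dp": [0, 0, 0.07], "turn": [0, 0, 0], "fingers": 1},
    {"dp": [0, 0, 0], "turn": [0, 0, 0], "fingers": 1},
  ],
)

```text
clock: 4.28
eef_pos: [606.7, 80.0, 63.5]
tcp_rot: [-3.141, -0.001, 0.325]
contact_force: [1.7, 0.4, 2.9]
opening: -0.001
grasp_force: 1.6
```

Emit:
play_rows(
  rows=[
    {"dp": [0, 0, 0.06], "turn": [0, 0, 0], "fingers": 1},
    {"dp": [0, 0, 0.06], "turn": [0, 0, 0], "fingers": 1},
    {"dp": [0, 0, 0.06], "turn": [0, 0, 0], "fingers": 1},
    {"dp": [0, 0, 0], "turn": [0, 0, 0], "fingers": 1},
  ],
)

```text
clock: 4.62
eef_pos: [605.4, 79.3, 56.5]
tcp_rot: [3.142, 0.002, 0.325]
contact_force: [-4.3, -0.5, 15.3]
opening: 0.002
grasp_force: 7.6
```

Emit:
play_rows(
  rows=[
    {"dp": [0, 0, -0.9], "turn": [0, 0, 0], "fingers": 1},
    {"dp": [-0.5, -0.52, 0], "turn": [0, 0, 0], "fingers": 1},
    {"dp": [-0.5, -0.52, 0], "turn": [0, 0, 0], "fingers": 1},
    {"dp": [-0.5, -0.52, 0], "turn": [0, 0, 0], "fingers": 1},
    {"dp": [0, 0, 0.5], "turn": [0, 0, 0], "fingers": 1},
  ],
)

```text
clock: 5.03
eef_pos: [525.7, 121.0, 73.3]
tcp_rot: [-3.141, 0.001, 0.326]
contact_force: [1.2, 0.1, -1.4]
opening: 0.006
grasp_force: 0.0
```

Emit:
play_rows(
  rows=[
    {"dp": [0, 0, 0.07], "turn": [0, 0, 0], "fingers": 1},
    {"dp": [0, 0, 0.07], "turn": [0, 0, 0], "fingers": 1},
    {"dp": [0, 0, 0.07], "turn": [0, 0, 0], "fingers": 1},
    {"dp": [0, 0, 0], "turn": [0, 0, 0], "fingers": 1},
  ],
)

```text
clock: 5.37
eef_pos: [529.1, 119.6, 62.9]
tcp_rot: [-3.141, 0.002, 0.325]
contact_force: [0.4, 0.9, 0.7]
opening: 0.007
grasp_force: 0.2
```

Emit:
play_rows(
  rows=[
    {"dp": [0, 0, 0.06], "turn": [0, 0, 0], "fingers": 1},
    {"dp": [0, 0, 0.06], "turn": [0, 0, 0], "fingers": 1},
    {"dp": [0, 0, 0.06], "turn": [0, 0, 0], "fingers": 1},
    {"dp": [0, 0, 0], "turn": [0, 0, 0], "fingers": 1},
  ],
)

```text
clock: 5.7
eef_pos: [529.8, 119.6, 56.7]
tcp_rot: [3.141, -0.0, 0.325]
contact_force: [-2.0, -0.9, 10.1]
opening: 0.002
grasp_force: 5.1
```

Emit:
play_rows(
  rows=[
    {"dp": [0, 0, -0.9], "turn": [0, 0, 0], "fingers": 1},
    {"dp": [-0.52, 0.5, 0], "turn": [0, 0, 0], "fingers": 1},
    {"dp": [-0.52, 0.5, 0], "turn": [0, 0, 0], "fingers": 1},
    {"dp": [-0.52, 0.5, 0], "turn": [0, 0, 0], "fingers": 1},
    {"dp": [0, 0, 0.5], "turn": [0, 0, 0], "fingers": 1},
  ],
)

```text
clock: 6.12
eef_pos: [488.7, 40.2, 74.0]
tcp_rot: [3.14, -0.002, 0.324]
contact_force: [0.1, 0.6, -0.5]
opening: -0.001
grasp_force: 0.0
```

Emit:
play_rows(
  rows=[
    {"dp": [0, 0, 0.07], "turn": [0, 0, 0], "fingers": 1},
    {"dp": [0, 0, 0.07], "turn": [0, 0, 0], "fingers": 1},
    {"dp": [0, 0, 0.07], "turn": [0, 0, 0], "fingers": 1},
    {"dp": [0, 0, 0], "turn": [0, 0, 0], "fingers": 1},
  ],
)

```text
clock: 6.45
eef_pos: [489.1, 43.4, 63.5]
tcp_rot: [-3.141, 0.002, 0.325]
contact_force: [-1.1, 0.0, -0.5]
opening: 0.002
grasp_force: 0.3
```

Emit:
play_rows(
  rows=[
    {"dp": [0, 0, 0.06], "turn": [0, 0, 0], "fingers": 1},
    {"dp": [0, 0, 0.06], "turn": [0, 0, 0], "fingers": 1},
    {"dp": [0, 0, 0.06], "turn": [0, 0, 0], "fingers": 1},
    {"dp": [0, 0, 0], "turn": [0, 0, 0], "fingers": 1},
  ],
)

```text
clock: 6.78
eef_pos: [490.0, 43.6, 56.7]
tcp_rot: [3.142, -0.001, 0.325]
contact_force: [-0.6, 1.1, 5.5]
opening: -0.001
grasp_force: 2.9
```

Emit:
play_rows(
  rows=[
    {"dp": [0, 0, -0.9], "turn": [0, 0, 0], "fingers": 1},
    {"dp": [-0.3, 0.3, -0.9], "turn": [0, 0, 0], "fingers": 1},
    {"dp": [-0.5, 0.5, -0.7], "turn": [0, 0, 0], "fingers": 1},
    {"dp": [-0.5, 0.7, -0.5], "turn": [0, 0, 0], "fingers": 1},
    {"dp": [0, 0, 0], "turn": [0, 0, 0], "fingers": 1},
  ],
)

```text
clock: 7.2
eef_pos: [460.2, -33.6, 180.3]
tcp_rot: [3.138, -0.005, 0.324]
contact_force: [0.6, -0.0, 0.4]
opening: 0.0
grasp_force: 0.0
```

```bash
python3 - <<'E'
from rig import r;from h import *
f=r.grab_frame("side")
a=cv2.resize(f["pixels"][190:340,240:440],None,fx=4,fy=4,interpolation=2)[:,:,::-1]
cv2.imwrite("pics/s2.png",a)
for c in orange(f): print(c.round(),onz(f,*c,57)[:2].round(1))
g=r.grab_frame("scene");cv2.imwrite("pics/s3.png",cv2.resize(g["pixels"][205:325,245:405],None,fx=4.9,fy=4.9,interpolation=2)[:,:,::-1])
E
```

```text
[307. 224.] [528.8 118.2]
[363. 226.] [603.6  77.4]
[301. 258.] [487.8  39.2]
[363. 259.] [564.7   2.2]
[309. 360.] [ 421.9 -147.8]
[325. 400.] [ 414.4 -207.3]
```

View pics/s2.png

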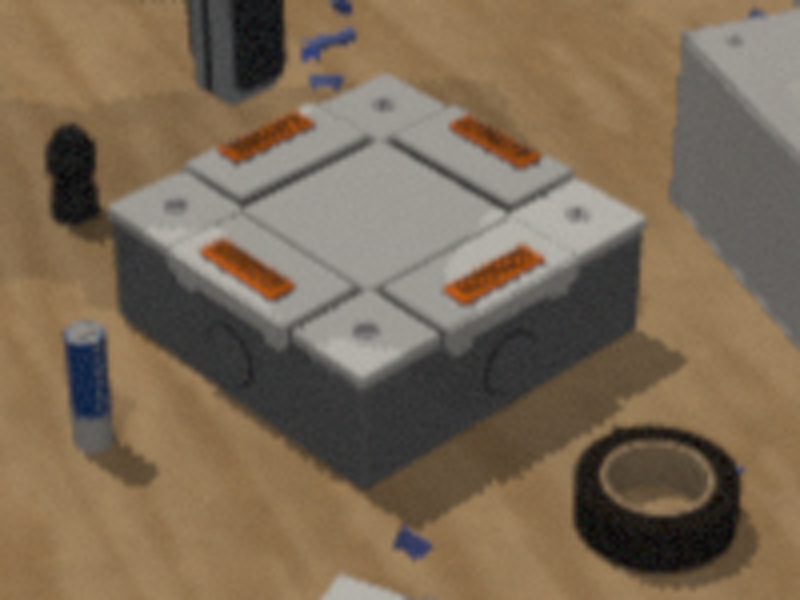

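View pics/s3.png

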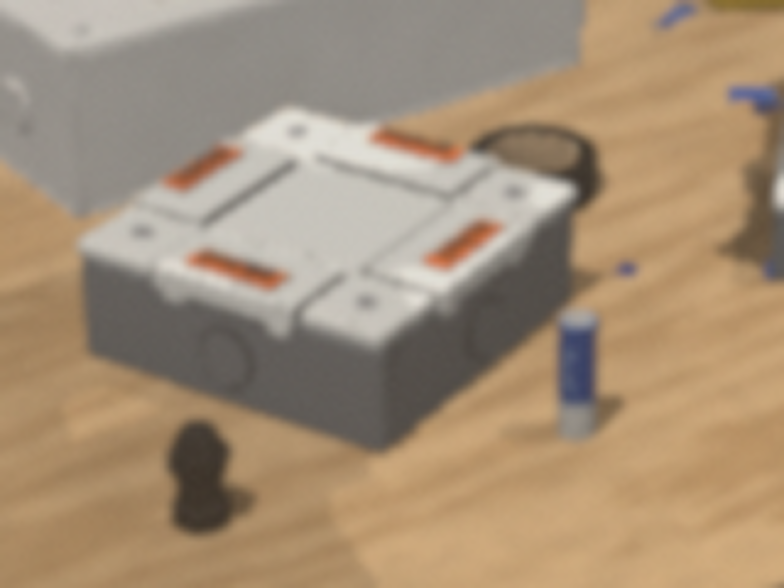

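Both crops show all four rims level with no gaps under them. Pad pairs are 122 mm apart, as expected when shut. The gland, tape and battery are still standing where they were, and the arm is clear.

```bash
python3 -c "
from rig import r
print(r.sign_off())"
```

```text
the job is handed in; nothing more can be done
None
```

I pressed all four rim sections of the box shut; the last pictures showed them level, with the box, gland, tape roll and battery in place, and I handed the job in about 7 s in (no verdict was returned).

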